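# Close up the vial racks in the autosampler lane and start loading

### The job

Five vial racks stand in a row in the autosampler's loading lane, short of its end stop. Push the whole row along the lane from behind with your fingers, gently and as one closed row, until the leading rack is fully home against the end stop and there are no gaps left, and after that press the load key on the key panel right down and let it come back up. Slide the racks only - do not lift or tip them - and leave everything else on the bench as it is.

Things in the scene. Friction and masses are not known exactly. Their poses are not given: they have to be found in the camera images.
- sampler: The bench autosampler, fixed: a low grey base (430 mm long, y -125 to +65 mm, starting at x = -140 mm) with a straight open-topped lane, a white tower and a key panel. Origin on the bench under the lane's centre line; x runs along the lane towards the end stop, y across it to the left looking that way, z up. The tower stands past the stop, from x = +165 mm, 205 mm tall.
- lane_mouth (a point): Middle of the lane floor at its open end, at (-135, 0, 14) mm in the sampler's frame. The steel floor is level, 14 mm above the bench, and runs 260 mm from here to the end stop. Guide rails 4 mm thick stand 16 mm above the floor on both sides, 108.4 mm apart inside.
- end_stop (a point): Middle of the face of the end stop that the leading rack must rest against: an upright aluminium plate across the closed end of the lane, 30 mm tall, with the white tower behind it. At (125, 0, 29) mm in the sampler's frame, 15 mm above the lane floor.
- load_key (a joint): The load key's travel, m: 0 up, 0.005 fully down. A spring push key that needs about 4 N to go fully down and comes back up by itself; it counts as pressed beyond 0.0035.
- load_key_top (a point): Centre of the top of the load key, a round white push key 22 mm across in a grey round housing on the key panel, pressed straight down. The panel is a white block beside the lane (x -10 to 110, y -120 to -70 mm in the sampler's frame, top at z = 34 mm) with a flat blank display and this one key, which is at (82, -95) mm.
- rack1: One of five vial racks in the lane: a white block 24 mm along the lane (its x), 106 mm across (its y), 30 mm tall, with five amber vials that reach 49 mm above its underside; about 65 to 135 g. Origin at the centre of its underside, axes as the sampler's. The five stand touching in one row 120 mm long, in any order.
- rack2: One of five vial racks in the lane: a white block 24 mm along the lane (its x), 106 mm across (its y), 30 mm tall, with five amber vials that reach 49 mm above its underside; about 65 to 135 g. Origin at the centre of its underside, axes as the sampler's. The five stand touching in one row 120 mm long, in any order.
- rack3: One of five vial racks in the lane: a white block 24 mm along the lane (its x), 106 mm across (its y), 30 mm tall, with four amber vials that reach 49 mm above its underside; about 65 to 135 g. Origin at the centre of its underside, axes as the sampler's. The five stand touching in one row 120 mm long, in any order.
- rack4: One of five vial racks in the lane: a white block 24 mm along the lane (its x), 106 mm across (its y), 30 mm tall, with five amber vials that reach 49 mm above its underside; about 65 to 135 g. Origin at the centre of its underside, axes as the sampler's. The five stand touching in one row 120 mm long, in any order.
- rack5: One of five vial racks in the lane: a white block 24 mm along the lane (its x), 106 mm across (its y), 30 mm tall, with four amber vials that reach 49 mm above its underside; about 65 to 135 g. Origin at the centre of its underside, axes as the sampler's. The five stand touching in one row 120 mm long, in any order.
- vial1: Bystander: a loose amber vial, 15 mm across, 46 mm tall, standing on the sampler's base beside the lane. Origin under its centre.
- vial2: Bystander: a loose amber vial, 15 mm across, 46 mm tall, standing on the bench beside the sampler's base. Origin under its centre.
- empty_rack: Bystander: an empty vial rack, 24 x 106 x 30 mm, on the bench beside the sampler, on the side away from the key panel. Origin at the centre of its underside.
- dish: Bystander: a lidded Petri dish, 90 mm across, 16 mm tall, on the bench beyond the key panel's side of the sampler. Origin under its centre.
- dish_stack: Bystander: four stacked Petri dishes, 90 mm across, 60 mm tall (one piece). Origin under its centre.
- beaker: Bystander: an empty clear beaker, 70 mm across, 95 mm tall. Origin under its centre.
- reagent: Bystander: a white plastic bottle with a blue cap, 54 mm across, about 100 mm tall. Origin under its centre.
- forceps: Bystander: steel forceps lying flat, about 130 mm long. Origin under the middle.
There are look-alikes about, which are no part of the job. What is shaped like the rack3 but pink is not meant. Leave any blue look-alike of the rack2 alone.

How it is judged:
On the way, in this order (a step that is already met when the one before it is completed fails the run):
1. all five racks are home: the row closed up against the end stop (x of each of rack1, rack2, rack3, rack4, rack5 in the frame of sampler above 0.0125 m and z of each of rack1, rack2, rack3, rack4, rack5 in the frame of sampler below 0.018 m and angle between each of rack1, rack2, rack3, rack4, rack5's own z axis and vertical below 0.08 rad and angle between the x axis of each of rack1, rack2, rack3, rack4, rack5 and the x axis of sampler, either way round below 0.08 rad), for 0.3 s.
2. the load key has been pressed down (value of joint load_key above 0.0035 m), for 0.05 s.
At the end, for the whole second after the job is handed in: All five racks stand on the lane floor, level and square (0.08 rad) and at rest, the row closed up against the end stop: the rearmost less than 4.5 mm short of its place in a tight row. The load key was pressed (3.5 mm of 5) after that and is up again (all of step 1 and value of joint load_key below 0.0015 m and linear speed of each of rack1, rack2, rack3, rack4, rack5 below 0.02 m/s); the robot touches nothing.
It fails at once if a vial rack was lifted, climbed out of the lane or tipped (z of any of rack1, rack2, rack3, rack4, rack5 in the frame of sampler above 0.024 m or angle between any of rack1, rack2, rack3, rack4, rack5's own z axis and vertical above 0.25 rad).
It fails at once if the row came apart: a gap of more than 12 mm opened between racks (distance between rack1 and rack2 above 0.1084 m or distance between any of rack1, rack2 and rack3 above 0.1084 m or distance between any of rack1, rack2, rack3 and rack4 above 0.1084 m or distance between any of rack1, rack2, rack3, rack4 and rack5 above 0.1084 m).
It fails at once if the racks were shoved hard: more than 45 N from the fingers on one rack, or a rack faster than 0.35 m/s (contact force between the fingers and rack1 above 45 N or linear speed of any of rack1, rack2, rack3, rack4, rack5 above 0.35 m/s or contact force between the fingers and rack2 above 45 N or contact force between the fingers and rack3 above 45 N or contact force between the fingers and rack4 above 45 N or contact force between the fingers and rack5 above 45 N).
It fails at once if the load key was pressed before the racks were home (value of joint load_key above 0.003 m and not (x of each of rack1, rack2, rack3, rack4, rack5 in the frame of sampler above 0.0125 m and z of each of rack1, rack2, rack3, rack4, rack5 in the frame of sampler below 0.018 m and angle between each of rack1, rack2, rack3, rack4, rack5's own z axis and vertical below 0.08 rad and angle between the x axis of each of rack1, rack2, rack3, rack4, rack5 and the x axis of sampler, either way round below 0.08 rad)).
It fails at once if something else on the bench was moved or knocked over (distance of any of vial1, vial2, empty_rack, dish, dish_stack, beaker, reagent, forceps from where it was at the start of the episode above 0.02 m or angle between any of vial1, vial2, empty_rack, dish, dish_stack, beaker, reagent, forceps's own z axis and vertical above 0.5 rad).
It also fails if it takes over 45 s, if anything falls off the work surface, if the arm or the gripper's body presses on something with over 40 N, if the wrist force passes 120 N, or if a joint passes its speed limit or range.

### The arm

A 6-joint arm with a two-finger parallel gripper is mounted at the origin on the work surface. World frame = base frame: x ahead of the robot, y to its left, z up, the work surface at z = 0. Lengths are in m, angles in rad, forces in N, time in s.
With the tool pointing down it reaches from about 0.35 to 0.875 m from the base axis. Payload 4.2 kg.
Tool frame: the origin (TCP) lies at the very end of the fingers, on their centre line; the grasp point (between the pads) lies 19 mm behind it; z points along the fingers, y is the line along which they close (so a half turn about z gives the same grasp; the last joint's range is limited). The gripper opens to 85 mm and grips with 20 to 120 N. Pads are 22 mm wide; open, the fingers measure 114 mm over their backs; the gripper's body (76 mm by 85 mm) begins 54 mm behind the grasp point. The pads swing forward as they close: fully open they stand 13 mm farther back than shut.
Start: joints at [-1.016, 0.385, 0.008, 0, -1.194, -0.259], TCP at [0.182, -0.598, 0.231] pointing down, gripper open.
Joint ranges: [-3.14, 3.14], [-1.21, 2.06], [-1.07, 1.41], [-3.16, 2.05], [-2.99, -0.16], [-3.1, 3.1]. Speed limits (rad/s): [2.79, 2.79, 3.14, 3.14, 3.14, 3.14].

### API

Orientations are given as a unit quaternion [w, x, y, z].
In Python, from station import r, optics gives the robot as it stands. The module is installed in compiled form; this text tells all that it offers. Calls block until the motion is done:
- r.move_pose(position, orientation): joint-space move of the TCP to a pose.
- r.move_l(position, ori=None, feed=0.15, contact_N=None): straight line of the TCP; ori=None keeps the orientation; feed is the mean speed in m/s. With contact_N (N) it stops when the force on the tool has changed by that much, and returns True; else False.
- r.set_joints(angles): joint-space move.
- r.open_gripper() and r.clamp(strength=None): open the fingers fully, or close them until they stop; strength is the grip in N (None keeps the last).
- r.pause(seconds).
- r.ik(position, orientation): joint angles nearest the present ones, or None.
- r.observe(): the state.
- optics.capture(name): name is "scene" or "top" or "wrist"; returns the picture (420x560x3 uint8, red, green, blue); there is no depth.
- optics.get_calibration(name): a dict with "mtx" (3x3 intrinsics, pixels), "camera_from_world" (4x4, takes a point from world to camera coordinates); the wrist camera has in their place "T_tool_cam" (4x4, takes a point from camera to tool coordinates, whose origin is the TCP and whose axes are the flange's). Camera axes: x right, y up, looking along -z (the intrinsics and any distortion apply to the point x, -y, -z); pixel columns grow to the right and rows downward; lengths in m; the calibration is good to about 2 mm. A picture is of the moment at which its call begins: read the wrist's pose just before it. get_calibration takes no time and is no camera call.
A pose or a line that the arm cannot do raises r.MotionError and nothing moves.
- r.hand_in(): hands the job in; it is judged then, once.
The state is a dict: "t": time; "joint_positions": joint angles; "qvel": joint speeds; "joint_efforts": joint torques, N m; "position": TCP position; "tool_rot": TCP orientation; "force": force on the tool from outside, world axes, zero at the start; "wrist_torque": the same for the moment, N m; "finger_gap": finger opening in m; "grip_force": force on a finger pad.
Only numpy, scipy, OpenCV 4.12 (cv2) and the standard library are available. Lean on these libraries where they do the work, as an engineer would, in place of code of your own. Each camera call takes 0.05 s, during which the arm holds its last target. There are 200 camera calls.

## Working session

There is one attempt and no reset: what is moved stays moved. The work goes in short steps, each a Python script; the robot and the scene stay as the last script left them, time stands still between calls to the robot, and variables do not carry over. Pictures are saved under pics/ and viewed, at most 10 in all, crops included, and the job is handed in when it is done.

```bash
mkdir -p pics
python3 - <<'E'
from station import r, optics
import cv2,numpy as np
for n in ("scene","top"):
    cv2.imwrite(f"pics/{n}0.png",optics.capture(n)[:,:,::-1])
    c=optics.get_calibration(n);print(n,{k:np.round(v,4).tolist() if not isinstance(v,str) else v for k,v in c.items()})
c=optics.get_calibration("wrist");print(c)
s=r.observe();print(s)
E
```

```text
scene {'mtx': [[423.074, 0.0, 278.902], [0.0, 423.074, 209.158], [0.0, 0.0, 1.0]], 'camera_from_world': [[0.7309, 0.6824, 0.013, -0.3425], [-0.4536, 0.4714, 0.7563, 0.2492], [0.51, -0.5587, 0.6541, -1.2273], [0.0, 0.0, 0.0, 1.0]]}
top {'mtx': [[404.6268, 0.0, 283.1385], [0.0, 404.6268, 215.3374], [0.0, 0.0, 1.0]], 'camera_from_world': [[-0.0227, -0.9997, 0.0125, -0.0804], [0.9993, -0.0224, 0.0291, -0.5494], [-0.0288, 0.0131, 0.9995, -0.914], [0.0, 0.0, 0.0, 1.0]]}
{'mtx': array([[316.73412571,   0.        , 281.58677318],
       [  0.        , 316.73412571, 209.07678289],
       [  0.        ,   0.        ,   1.        ]]), 'T_tool_cam': array([[ 1.00119938e-03,  9.44484843e-01,  3.28553464e-01,
         8.45175127e-02],
       [ 9.99999136e-01, -1.22549184e-03,  4.75599777e-04,
         9.32876280e-05],
       [ 8.51836371e-04,  3.28552704e-01, -9.44485254e-01,
        -1.43548252e-01],
       [ 0.00000000e+00,  0.00000000e+00,  0.00000000e+00,
         1.00000000e+00]])}
{'t': 0.1, 'joint_positions': array([-1.01644835e+00,  3.85497229e-01,  6.74243868e-03, -4.41914287e-04,
       -1.19401147e+00, -2.58588518e-01]), 'qvel': array([-0.00036579, -0.00107971,  0.00300634,  0.00264321, -0.0005008 ,
        0.00210998]), 'joint_efforts': array([ 9.33702609e-05, -3.93319845e+01,  1.88929939e+01,  4.19788465e+00,
       -2.58072643e-03,  6.50885084e-06]), 'position': array([ 0.18201947, -0.59735018,  0.2303115 ]), 'tool_rot': array([-2.00781078e-04, -1.47260653e-01,  9.89097208e-01,  9.85915802e-04]), 'force': array([ 0.24191556, -0.59243437,  0.87211037]), 'wrist_torque': array([ 0.03772559,  0.01609371, -0.02566289]), 'grip_force': 0.0, 'finger_gap': 0.08524799091642221}
```

View pics/scene0.png

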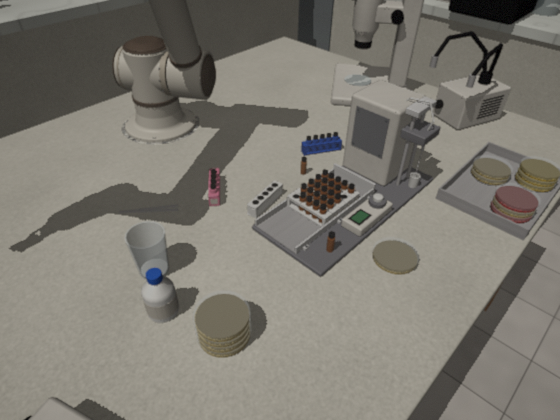

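View pics/top0.png

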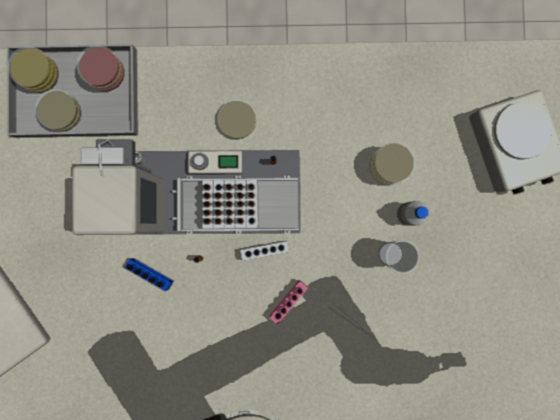

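The top view shows the sampler running from (300,205) at the lane mouth to the tower at (105,195). So sampler +x is about world +y.

Candidates:
- Five white racks with amber vials in the lane, around (229,204): this is the target row.
- Empty white rack at (264,251): bystander.
- Blue look-alike at (149,274): leave alone.
- Pink look-alike at (289,302): leave alone.

Bystanders nearest the push are vial1 at (270,160) and the empty rack. The key is at (199,161). Next is a close crop.

Run:
```python
import cv2
i=cv2.imread("pics/top0.png")[140:260,130:310]
cv2.imwrite("pics/crop1.png",cv2.resize(i,None,fx=4.4,fy=4.4,interpolation=cv2.INTER_CUBIC))
```

```text
(no output)
```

View pics/crop1.png

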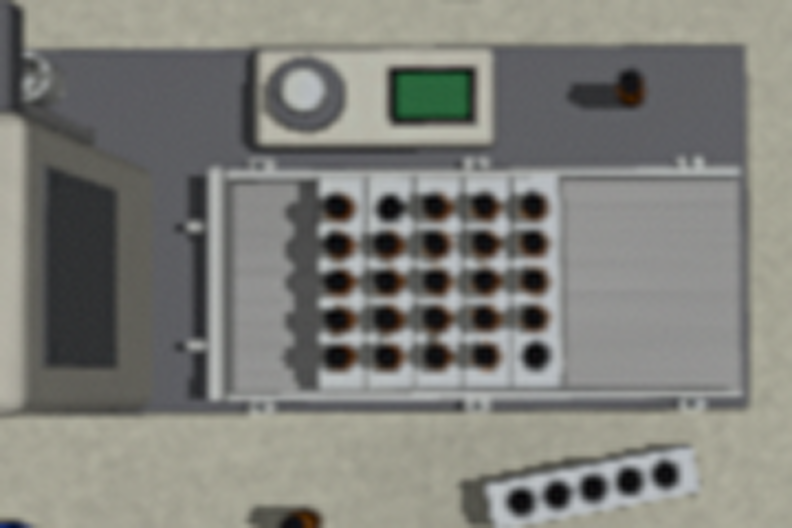

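The crop shows five closed white racks. The rear face of the row is at crop x≈560, the end stop face at ≈222, and the key at (303,88). I'll fit the sampler pose from its known features.

```bash
cat > fit.py <<'E'
import numpy as np
from scipy.optimize import least_squares
from station import r, optics
from scipy.spatial.transform import Rotation as R
C=optics.get_calibration("top");M=C["mtx"];T=C["camera_from_world"]
def proj(p):
    c=p@T[:3,:3].T+T[:3,3]; c=c*[1,-1,-1]; q=c@M.T; return q[:,:2]/q[:,2:]
def uv(a): return (np.array(a,float)+.5)/4.4-.5+[130,140]
def world(q,P):
    P=np.atleast_2d(P);c,s=np.cos(q[2]),np.sin(q[2])
    return np.c_[q[0]+c*P[:,0]-s*P[:,1],q[1]+s*P[:,0]+c*P[:,1],P[:,2]]
mm=np.array([[110,-120,34],[-10,-120,34],[-10,-70,34],[110,-70,34],[125,-56,44],[125,56,44],[-135,-58.2,30],[-135,58.2,30],[-140,-125,12],[-140,65,12]])/1e3
px=uv([[257,47],[494,47],[494,146],[257,146],[222,168],[222,400],[742,167],[742,400],[745,45],[747,408]])
f=least_squares(lambda q:(proj(world(q,mm))-px).ravel(),[.58,.05,1.57],loss="soft_l1")
q=f.x
def lane(px_,z): # pixel -> sampler x,y at height z
    return least_squares(lambda a:(proj(world(q,[a[0],a[1],z]))-px_).ravel(),[0,0]).x
E
python3 - <<'E'
from fit import *
print(q,np.round(f.fun.reshape(-1,2),2))
print("rear",lane(uv([560,285]),.044),"front",lane(uv([318,285]),.044),"key",lane(uv([303,88]),.046),"vial1",lane(uv([631,85]),.058))
yaw=q[2]
for P in ([-.1,0,.12],[-.1,0,.024],[0,0,.024],[.082,-.095,.06]):
    w=world(q,P)[0]
    for d in (np.pi,0):  # tool x along sampler -x or +x
        o=(R.from_euler('z',yaw+d)*R.from_euler('x',np.pi)).as_quat(scalar_first=True)
        print(w,d,r.ik(w,o))
E
```

```text
[0.57390044 0.00826332 1.55315827] [[-0.28  0.05]
 [-0.04 -0.1 ]
 [ 0.01 -0.2 ]
 [-0.32 -0.02]
 [-0.26  0.76]
 [-0.38 -0.81]
 [-0.16  0.34]
 [ 0.16 -0.47]
 [ 0.78 -0.15]
 [ 0.85  0.64]]
rear [-0.04356841  0.00139942] front [0.07670028 0.00086916] key [ 0.08384439 -0.09723148] vial1 [-0.07953497 -0.09621048]
[ 0.57213673 -0.09172113  0.12      ] 3.141592653589793 [ 0.12044294  0.41061883 -0.25608925  0.         -0.90408825 -0.13808099]
[ 0.57213673 -0.09172113  0.12      ] 0 [ 0.12044294  0.41061883 -0.25608925  0.         -0.90408825  3.00351166]
[ 0.57213673 -0.09172113  0.024     ] 3.141592653589793 [ 0.12044294  0.53491793 -0.34430746  0.         -0.69157094 -0.13808099]
[ 0.57213673 -0.09172113  0.024     ] 0 [ 0.12044294  0.53491793 -0.34430746  0.         -0.69157094  3.00351166]
[0.57390044 0.00826332 0.024     ] 3.141592653589793 [ 0.29654271  0.52808761 -0.35843975  0.         -0.68426896 -0.31418076]
[0.57390044 0.00826332 0.024     ] 0 [ 0.29654271  0.52808761 -0.35843975  0.         -0.68426896  2.82741189]
[0.67033191 0.08857503 0.06      ] 3.141592653589793 [ 0.36996737  0.61825266 -0.0556882   0.         -0.89685547 -0.38760542]
[0.67033191 0.08857503 0.06      ] 0 [ 0.36996737  0.61825266 -0.0556882   0.         -0.89685547  2.75398723]
```

Row length measures 120 mm, which checks the fit, and the push needed is about 48 mm. I'll go in behind the row with closed fingers.

```bash
cat >> fit.py <<'E'
o=(R.from_euler('z',q[2]+np.pi)*R.from_euler('x',np.pi)).as_quat(scalar_first=True)
W=lambda x,y,z: world(q,[x,y,z])[0]
def st(m=""):
    s=r.observe();d=s["position"]-[q[0],q[1],0];c,n=np.cos(q[2]),np.sin(q[2])
    print(m,"t%.1f"%s["t"],"samp xyz mm",np.round(1e3*np.array([c*d[0]+n*d[1],-n*d[0]+c*d[1],d[2]]),1),"F",np.round(s["force"],1),"gap",round(s["finger_gap"],4))
E
python3 - <<'E'
from fit import *
import cv2
r.clamp(20)
r.move_pose(W(-.092,0,.2),o); st("above")
cv2.imwrite("pics/wrist1.png",optics.capture("wrist")[:,:,::-1])
print(r.move_l(W(-.092,0,.06),feed=.1)); print(r.move_l(W(-.092,0,.024),feed=.04,contact_N=6)); st("down")
print(r.move_l(W(-.062,0,.024),feed=.03,contact_N=8)); st("near")
cv2.imwrite("pics/top2.png",cv2.resize(optics.capture("top")[120:270,120:320,::-1],None,fx=4,fy=4,interpolation=cv2.INTER_CUBIC))
E
```

```text
above t3.2 samp xyz mm [-9.28e+01  1.00e-01  2.00e+02] F [-0.5  0.4  0. ] gap 0.0002
False
False
down t5.8 samp xyz mm [-92.   -0.2  24.2] F [-0.4 -0.2  0.3] gap -0.0
False
near t7.0 samp xyz mm [-62.1   0.1  24. ] F [-0.6  0.7 -0.3] gap -0.0002
```

View pics/top2.png

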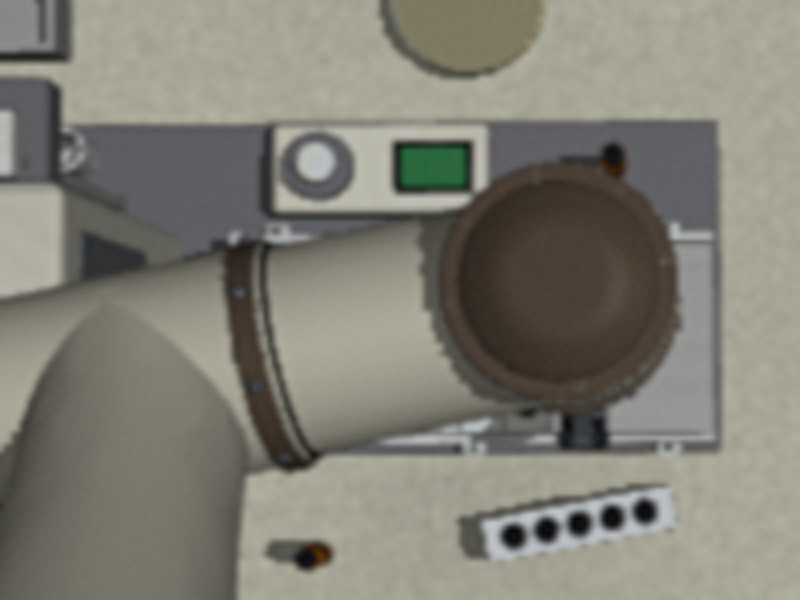

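View pics/wrist1.png

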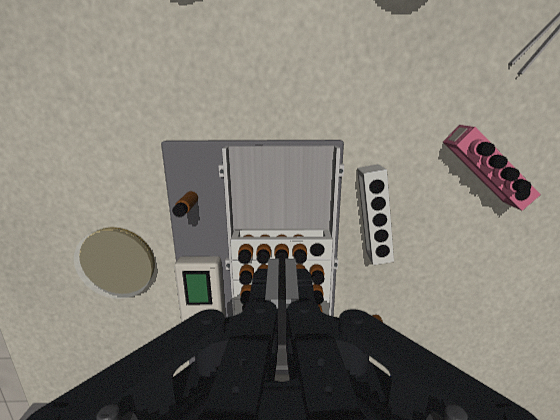

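The top view shows the gripper down in the lane behind the row, clear of vial1 (crop 613,158) and the empty rack (580,520), but the forearm passes over towards the tower. The wrist view shows the lane free behind the rear rack. I'll check the tower clearance in the scene view before pushing.

Run:
```python
from fit import *
import cv2
cv2.imwrite("pics/scene2.png",cv2.resize(optics.capture("scene")[0:280,200:480,::-1],None,fx=2.1,fy=2.1,interpolation=cv2.INTER_CUBIC))
```

```text
(no output)
```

View pics/scene2.png

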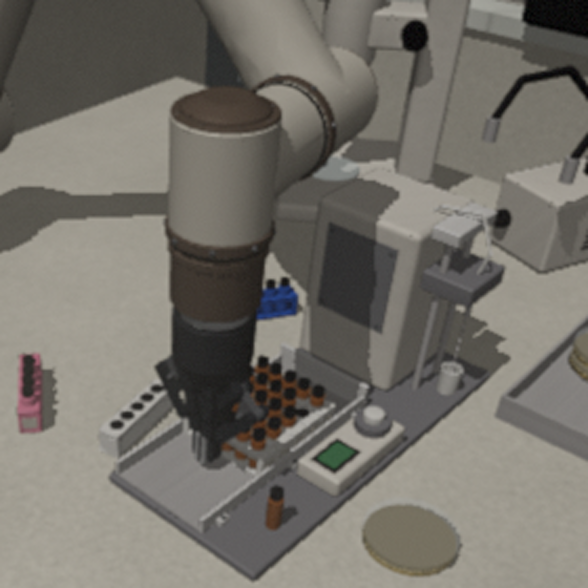

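The scene view shows the side link (280–370, 80–190) above the tower top (around y≈195), with roughly 8 cm clearance by my estimate. I'll push gently and watch the force.

Run:
```python
from fit import *
print(r.move_l(W(-.02,0,.024),feed=.03,contact_N=10)); st("a")
hit=r.move_l(W(.012,0,.024),feed=.012,contact_N=10); print(hit); st("b")
r.pause(.3); st("c")
```

```text
False
a t8.6 samp xyz mm [-19.9   0.   24. ] F [ 0.2 -0.7 -0.9] gap -0.0003
True
b t10.1 samp xyz mm [-3.5 -0.  23.8] F [ 1.  -1.   1.1] gap -0.0002
c t10.4 samp xyz mm [-4.1  0.9 23.2] F [-0.8 -0.6 -0. ] gap 0.0003
```

Run:
```python
from fit import *
for n in (12,15):
    print(r.move_l(W(.015,0,.024),feed=.012,contact_N=n)); st("push"); 
r.pause(.4); st("hold")
r.move_l(W(-.06,0,.024),feed=.05); r.move_l(W(-.06,0,.2),feed=.2); st("up")
r.move_pose(W(-.3,-.0,.25),o)
i=optics.capture("top"); cv=__import__("cv2")
cv.imwrite("pics/crop3.png",cv.resize(i[140:260,130:310,::-1],None,fx=4.4,fy=4.4,interpolation=cv.INTER_CUBIC)); st()
```

```text
True
push t11.0 samp xyz mm [-3.5  1.1 23.1] F [ 0.6 -1.2  0.6] gap -0.0001
True
push t11.5 samp xyz mm [-3.6  1.7 22.6] F [ 0.9 -1.2  0.5] gap 0.0002
hold t11.9 samp xyz mm [-3.7  2.  22.3] F [ 1.3  0.  -0.1] gap 0.0
up t14.2 samp xyz mm [-60.    0.9 198.7] F [ 0.   0.9 -0.3] gap 0.0001
 t15.3 samp xyz mm [-2.986e+02 -1.000e-01  2.492e+02] F [-0.7  0.6 -0.1] gap 0.0001
```

View pics/crop3.png

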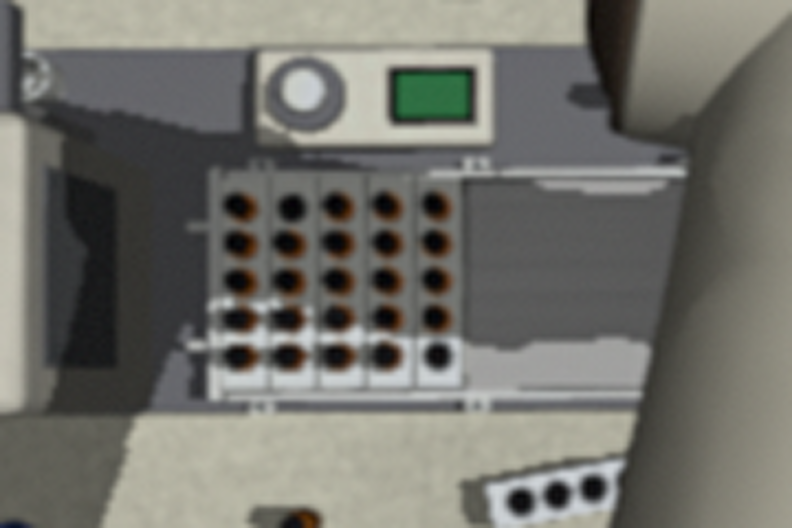

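The row now sits closed against the stop: front at crop x≈222, rear at ≈462, a shift of about 49 mm. Vials line up in columns and the key at (303,88) is clear. Now the key.

Run:
```python
from fit import *
r.move_pose(W(.0,-.085,.2),o)
r.move_l(W(.082,-.095,.12),feed=.12)
st("over")
r.move_l(W(.082,-.095,.06),feed=.06,contact_N=6); st("near")
print(r.move_l(W(.082,-.095,.03),feed=.012,contact_N=9)); st("press")
```

```text
over t17.6 samp xyz mm [ 81.7 -95.4 120.8] F [ 0.2 -0.4 -0.7] gap -0.0004
near t18.7 samp xyz mm [ 82.1 -95.4  60.6] F [-0.5  0.8 -0.3] gap 0.0001
True
press t19.9 samp xyz mm [ 82.  -95.1  50.2] F [0.4 1.2 3.9] gap 0.0003
```

Run:
```python
from fit import *
r.pause(.1); st("now")
print(r.move_l(W(.082,-.095,.03),feed=.01,contact_N=14)); st("more"); r.pause(.3); st("hold")
for z in (.052,.054,.056,.058,.062):
    r.move_l(W(.082,-.095,z),feed=.01); r.pause(.15); st("z%.3f"%z)
```

```text
now t20.0 samp xyz mm [ 82.  -95.1  50.2] F [-0.2  1.   5. ] gap 0.0007
True
more t20.6 samp xyz mm [ 82.  -95.1  50.2] F [-0.5 -0.8  4.1] gap 0.0002
hold t20.9 samp xyz mm [ 82.  -95.1  50.1] F [-1.9  0.7  5.3] gap 0.0002
z0.052 t21.4 samp xyz mm [ 82.  -95.   51.8] F [0.6 0.6 3. ] gap 0.0
z0.054 t21.9 samp xyz mm [ 82.  -95.   53.9] F [0.4 0.4 1.3] gap 0.0
z0.056 t22.4 samp xyz mm [ 81.9 -94.6  55.6] F [-0.2  1.2 -0.8] gap 0.0002
z0.058 t22.9 samp xyz mm [ 82. -95.  58.] F [ 0.2 -0.1  0.6] gap 0.0003
z0.062 t23.6 samp xyz mm [ 82.  -94.9  61.9] F [-0.1  0.7 -0.3] gap 0.0004
```

The force profile shows a spring from about 55 mm down to a hard stop at 50.2 mm, so the key went through its full 5 mm and came back up. I'll retreat and take one final look.

Run:
```python
from fit import *
import cv2
r.move_l(W(.082,-.095,.13),feed=.12); r.move_l(W(-.03,-.08,.2),feed=.15); r.move_pose(W(-.3,0,.25),o); st()
cv2.imwrite("pics/top4.png",optics.capture("top")[:,:,::-1])
```

```text
t26.5 samp xyz mm [-298.9   -0.4  249.4] F [ 0.3 -0.6  0.1] gap -0.0004
```

View pics/top4.png

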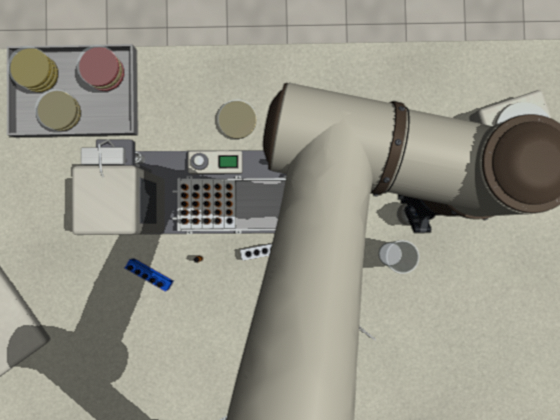

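The row is still closed against the stop (177–236, 204), the key at (199,161) looks unchanged, and everything in view is where it was. The gripper hangs in free air at z = 0.25 m.

```bash
python3 -c "
from station import r
print(r.hand_in())"
```

```text
the job is handed in; nothing more can be done
None
```

The five racks were pushed home against the end stop as one closed row, then the load key was pressed to its bottom stop and came back up, and the job is handed in (about 26.5 s on the robot's clock); no verdict was shown.

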